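# Find the concealed catch of a showcase and release its glass lid

## Robot

A 6-joint arm with a two-finger parallel gripper is mounted at the origin on the work surface. World frame = base frame: x ahead of the robot, y to its left, z up, the work surface at z = 0. Lengths are in mm, angles in rad, forces in N, time in s.
With the tool pointing down it reaches from about 300 to 775 mm from the base axis. Payload 14.6 kg.
Tool frame: the origin (TCP) lies on the centre line of the jaws, within the pads' length; the fingertips stand manip.tcp_to_tips ahead of it and the grasp point (between the pads) lies 5 mm behind it (manip.tcp_to_tips is the distance from the TCP to the fingertips, in mm); z points along the fingers, y is the direction in which the jaws open and shut (so a half turn about z gives the same grasp; the last joint's range is limited). The gripper opens to 94 mm and grips with 3 to 60 N. Pads are 16 mm wide; open, the fingers measure 119 mm over their backs; the gripper's body (75 mm by 177 mm) begins 78 mm behind the grasp point.
Start: joints at [-1.17, 0.3, 1.521, -0, 1.321, -0.067], TCP at [248, -490.903, 219.446] pointing down, gripper open.
Joint ranges: [-3.03, 3.03], [-0.79, 2.21], [0.23, 2.52], [-1.04, 4.18], [0, 3.07], [-2.55, 2.55]. Speed limits (rad/s): [2.22, 2.22, 2.57, 3.14, 3.14, 3.14].

## Interface

Orientations are given as [roll, pitch, yaw] about the fixed x, y, z axes, in that order (R = Rz(yaw) Ry(pitch) Rx(roll)).
In Python, from cell import manip, optics, workorder gives the robot as it stands. The module is installed in compiled form; this text tells all that it offers.
- The arm moves only by the tool jog_arm, never from a script. Its argument "deltas" is text: rows parted by semicolons, each of 5 numbers parted by spaces: the shift along the tool's x, y, z in mm, then the turn about the tool's z in rad, then the finger opening in mm, from 0 to 94. In form: tx ty tz twist grip; .... A call has exactly 10 rows; each row is the pose to reach, as a shift and turn from the pose commanded when the call began, along the tool's axes at that moment; what a row does not reach only later rows make up. A row lasts 1/8 s, in which the tool goes at most 62.5 mm and 10.7 degrees, less where a joint would pass 70% of its speed; a pose out of reach is approached as far as the arm can. A call with a gripper value outside its range is refused whole. The fingers move at their own pace and stop on an object; "squeeze" is the grip in N (left out, the last holds). Time passes only in rows, so rows that repeat a pose let the fingers close, or fill a call up. It gives the time, the measured TCP pose, the force and the opening at its end, in the units of the state.
- manip.read_state(): the state, without advancing time (a new reading comes with each control period).
- optics.camera(name): name is "side" or "top" or "wrist"; returns (picture, depth): 420x560x3 uint8, red, green, blue; 420x560 float32, mm along the optical axis (not along the pixel's ray), 0 where there is no reading.
- optics.get_calibration(name): a dict with "intrinsics" (3x3 intrinsics, pixels), "dist_coeffs" ([k1, k2, p1, p2, k3] as OpenCV has them; the pictures are not rectified), "R" (3x3) and "t" (3): a world point X has camera coordinates R X + t; the wrist camera has in their place "hand_eye" (4x4, takes a point from camera to tool coordinates, whose origin is the TCP and whose axes are the flange's). Camera axes: x right, y down, z forward; pixel columns grow to the right and rows downward; lengths in mm; the calibration is good to about 2 mm. A picture is of the moment at which its call begins: read the wrist's pose just before it. get_calibration takes no time and is no camera call.
- workorder.sign_off(): hands the job in, once; it reports no verdict.
The state is a dict: "clock": time; "joints": joint angles; "qd": joint speeds; "effort": joint torques, N m; "eef_pos": TCP position; "eef_rot": TCP orientation; "wrist_force": force on the tool from outside, world axes, zero at the start; "moment": the same for the moment, N m; "finger_gap": finger opening in mm.
Only numpy, scipy, OpenCV 4.12 (cv2) and the standard library are available. Lean on these libraries where they do the work, as an engineer would, in place of code of your own. Each camera call takes 0.05 s, during which the arm holds its last target.

## Task

Open the glass-topped bead showcase: run a fingertip lightly along the top of its wooden front rail until it drops into the hidden finger notch, then press the catch inside the notch down until the lid springs up, let go and move the arm clear. Do not lean on the glass lid or pry at it, and leave the cup, card stand, paddle and jar where they are.

Things in the scene. Friction and masses are not known exactly. Their poses are not given: they have to be found in the camera images.
- case: Counter-top showcase fixed to the counter: wooden tray 420 mm wide (y), 255 mm deep (x from -130 mm at the front to +125 at the back), 72 mm high, with a dark-framed glass lid. Origin on the counter under the middle; +x points to the back (the hinges), -x to the front (robot's side), +y along the rail, z up.
- rail (a point): Middle of the flat top of the front rail, a wooden bar 38 mm deep (x) along the case's whole width; axes as the case. Top 72 mm above the counter (71.5 over the middle 170 mm). The hidden finger notch is a gap 48 mm wide (y) right across the bar, open upwards and to the front; its middle is anywhere from y = -60 to +60 mm from here, different each time.
- catch_line (a point): Axes as the case. Not the catch's place along the rail (unknown) but its depth and height: at the case's middle y, at the height (58 mm) of the catch's top and at the middle of its 26 mm depth (x). The catch is a steel thumb plate 43 mm wide lying in the notch, its top 14 mm below the rail's top.
- lid_front (a point): Middle of the lid's front top edge, level with the rail's top when shut, 2 mm behind the rail and 20 mm behind the catch's middle. Released, this edge rises about 36 mm and moves slightly back.
- catch (a joint): The spring catch, rad: 0 at rest, 0.38 pressed home. It rocks about a level line along y, 20 mm behind and 18 mm below point catch_line, so its front goes down: 2 mm behind catch_line's depth it sinks about 4 mm at 0.2 rad and 8 mm when home. The lid comes free at about 0.2 rad. Takes about 1.5 to 6 N; springs back when let go.
- lid (a joint): The lid's hinge at the back of the case, rad: 0 shut and latched, 0.18 sprung up against its stay, where its springs keep it.
- mandrel_cup: Bystander, loose: steel cup 80 mm across and 85 mm high full of thin rods reaching 190 mm up, beyond the +y end of the case. Origin under its centre.
- card_stand: Bystander, loose: wooden block 50 x 150 x 24 mm with three leaning paper cards, 85 mm high, beyond the -y end of the case. Origin under its centre.
- paddle: Bystander, loose: black flat paddle, plate 60 x 85 x 12 mm and a thin wooden handle, 230 mm long in all, lying in front of the case. Origin between plate and handle, on the counter; its +y points to the plate.
- bead_jar: Bystander, loose: small amber jar with a wooden lid, 52 mm across and 58 mm high, in front of the case towards its +y end. Origin under its centre.

How it is judged (in metres and radians):
On the way, in this order (a step that is already met when the one before it is completed fails the run):
1. a fingertip touches the wooden front rail, with the lid still shut ((contact force between the fingers and insert_c0 above 0.3 N or contact force between the fingers and insert_c1 above 0.3 N or contact force between the fingers and case_c2 above 0.3 N or contact force between the fingers and case_c4 above 0.3 N) and value of joint lid below 0.03 rad), for 0.02 s.
2. the catch in the notch is pressed past its release point by the fingers (value of joint catch above 0.18 rad and contact force between the fingers and catch_c0 above 0.5 N), for 0.02 s.
3. the lid has sprung up and the catch has been let go (value of joint lid above 0.14 rad and value of joint catch below 0.06 rad), for 0.2 s.
At the end, for the whole second after the job is handed in: The lid stands sprung up (hinge over 0.14 rad), the catch is back at rest (under 0.06 rad), and the cup, card stand, paddle and jar are within 30 mm of where they began (all of step 3 and distance of each of mandrel_cup, card_stand, paddle, bead_jar from where it was at the start of the episode below 0.03 m); the robot touches nothing.
It fails at once if the lid is leaned on or pried at (over 10 N) (contact force between any of the fingers, the arm and lid above 10 N).
It fails at once if a bystander is pushed away, lifted or knocked over (distance of any of mandrel_cup, card_stand, paddle, bead_jar from where it was at the start of the episode above 0.03 m or angle between any of mandrel_cup, card_stand, paddle, bead_jar's own z axis and vertical above 0.5 rad).
It also fails if it takes over 48 s, if anything falls off the work surface, if the arm or the gripper's body presses on something with over 40 N, if the wrist force passes 120 N, or if a joint passes its speed limit or range.

## Working session

There is one attempt and no reset: what is moved stays moved. The work goes in short steps, Python scripts to look and compute and a tool call to move; the robot and the scene stay as the last step left them, time stands still between calls to the robot, and variables do not carry over. Pictures are saved under pics/ and viewed, and the job is handed in when it is done.

Besides the shell and the picture viewer there is one more tool, called as a command line: name --argument value ..., lists and objects as JSON in quotes. jog_arm: Moves the arm, as the interface text tells. Its arguments: {"type":"object","properties":{"deltas":{"type":"string"},"squeeze":{"type":"number"}},"required":["deltas"]}

```bash
mkdir -p pics; python3 - <<'E'
from cell import manip, optics, workorder
import cv2,numpy as np
print(manip.read_state(), manip.tcp_to_tips)
for n in ["side","top","wrist"]:
    im,d=optics.camera(n); cv2.imwrite(f"pics/{n}0.png",im[:,:,::-1]); np.save(f"pics/{n}0.npy",d)
    np.save(f"pics/{n}0im.npy",im)
    print(n,optics.get_calibration(n))
E
```

```text
{'clock': 0.0, 'joints': array([-1.16961042e+00,  3.00487975e-01,  1.52158992e+00, -2.58478452e-05,
        1.32068320e+00, -6.66262958e-02]), 'qd': array([-0.00173642,  0.0016176 ,  0.00136175,  0.00016543, -0.00250394,
       -0.00025122]), 'effort': array([-1.50591990e-03, -5.31821108e+01, -3.52735233e+01,  7.07901525e-02,
        2.45206797e-02, -3.68955239e-05]), 'eef_pos': array([ 247.89620642, -490.68943784,  218.87332149]), 'eef_rot': array([-3.14042514e+00, -5.28106961e-05,  4.67818587e-01]), 'wrist_force': array([-0.03994251, -0.25521789,  0.01231389]), 'moment': array([ 0.06015678, -0.00649818, -0.08070638]), 'finger_gap': 94.03255351636642} 14.0
side {'intrinsics': array([[408.40242351,   0.        , 276.7052841 ],
       [  0.        , 408.40242351, 207.10024251],
       [  0.        ,   0.        ,   1.        ]]), 'dist_coeffs': array([-0.08781369,  0.        ,  0.        ,  0.        ,  0.        ]), 'R': array([[-0.95825373, -0.28573382, -0.01029432],
       [-0.20513815,  0.71215179, -0.67138526],
       [ 0.1991686 , -0.64124567, -0.74103701]]), 't': array([554.648
[... 423 characters left out ...]
63809, -0.99694567]]), 't': array([  40.49973366,  554.8006592 , 1101.41674942])}
wrist {'intrinsics': array([[368.90570168,   0.        , 280.24874947],
       [  0.        , 368.90570168, 216.51735695],
       [  0.        ,   0.        ,   1.        ]]), 'dist_coeffs': array([-0.01618017,  0.        ,  0.        ,  0.        ,  0.        ]), 'hand_eye': array([[-4.70183731e-04, -9.63361960e-01, -2.68204237e-01,
         7.79710066e+01],
       [ 9.99998621e-01, -2.57682323e-05, -1.66052168e-03,
        -5.46577698e-01],
       [ 1.59277227e-03, -2.68204647e-01,  9.63360644e-01,
        -1.65606976e+02],
       [ 0.00000000e+00,  0.00000000e+00,  0.00000000e+00,
         1.00000000e+00]])}
```

View pics/top0.png

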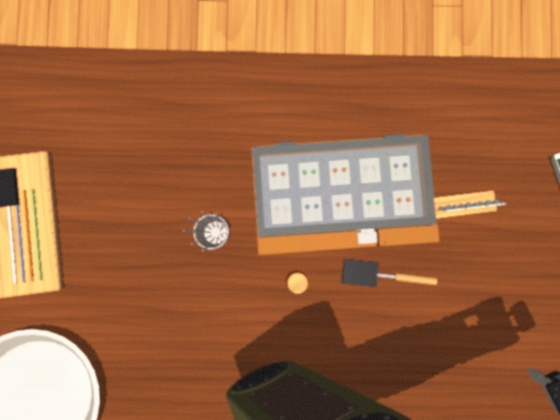

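View pics/side0.png

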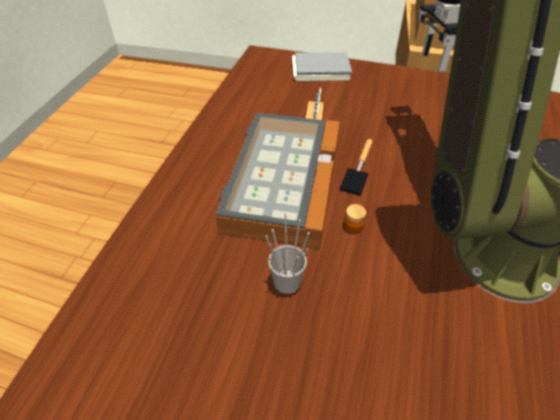

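View pics/wrist0.png

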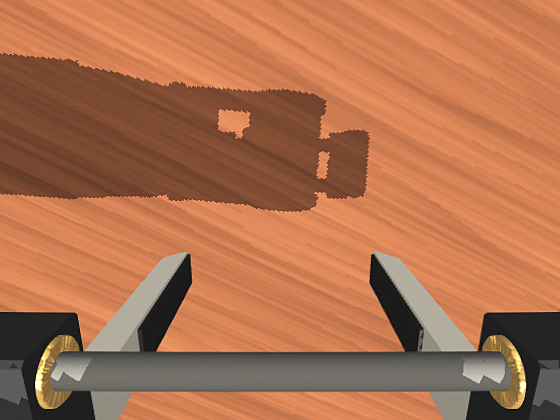

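The top view shows the case at columns 252–440 and rows 136–254. The wooden rail lies along its lower edge, with the pale catch near (367,237). The paddle is at (362,272) and the jar at (297,283). I'll zoom in on the rail and measure.

```bash
cat > h.py <<'E'
import cv2,numpy as np
from cell import optics
def ray(name,uv,z):
    c=optics.get_calibration(name)
    p=cv2.undistortPoints(np.array(uv,float).reshape(-1,1,2),c['intrinsics'],c['dist_coeffs']).reshape(-1,2)
    d=np.c_[p,np.ones(len(p))]@c['R']; o=-c['R'].T@c['t']
    return o+d*((z-o[2])/d[:,2])[:,None]
E
python3 - <<'E'
import cv2,numpy as np
from h import ray
im=np.load('pics/top0im.npy')
c=im[120:300,240:450]; cv2.imwrite('pics/crop0.png',cv2.resize(c,None,fx=3.8,fy=3.3,interpolation=cv2.INTER_CUBIC)[:,:,::-1])
hsv=cv2.cvtColor(im,cv2.COLOR_RGB2HSV)
m=((hsv[...,0]<16)&(hsv[...,1]>150)&(hsv[...,2]>130)).astype(np.uint8); m[:220]=0;m[262:]=0;m[:,:250]=0;m[:,445:]=0
n,l,s,ce=cv2.connectedComponentsWithStats(m)
for i in range(1,n):
    if s[i,4]>80:
        ys,xs=np.where(l==i);r=cv2.minAreaRect(np.c_[xs,ys].astype(np.float32));b=cv2.boxPoints(r);print(s[i],r);print(b,ray('top',b,72).round(1))
w=((hsv[...,1]<70)&(hsv[...,2]>150)).astype(np.uint8); w[:226]=0;w[250:]=0;w[:,:340]=0;w[:,400:]=0
ys,xs=np.where(w);r=cv2.minAreaRect(np.c_[xs,ys].astype(np.float32));b=cv2.boxPoints(r);print(r,b,ray('top',b,58).round(1),ray('top',[r[0]],58))
E
```

```text
[ 250  220  195   42 5737] ((347.0, 240.5), (40.99999237060547, 193.99996948242188), 90.0)
[[250.00002 220.     ]
 [444.      220.     ]
 [444.      261.     ]
 [250.      261.     ]] [[ 519.6  125.3   72. ]
 [ 528.6 -326.3   72. ]
 [ 433.7 -325.5   72. ]
 [ 424.9  122.9   72. ]]
((367.1275939941406, 235.0310516357422), (15.031233787536621, 19.183507919311523), 85.2363510131836) [[356.94482 228.33795]
 [376.06207 226.74484]
 [377.31036 241.72415]
 [358.1931  243.31726]] [[ 505.6 -126.2   58. ]
 [ 510.2 -171.3   58. ]
 [ 475.1 -174.3   58. ]
 [ 470.5 -129.4   58. ]] [[ 490.31275456 -150.30016327   58.        ]]
```

View pics/crop0.png

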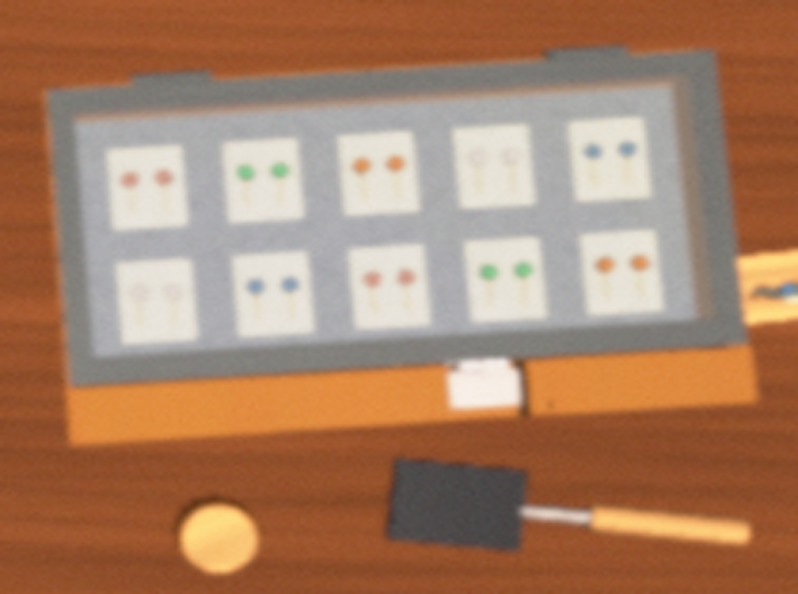

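```bash
python3 - <<'E'
import numpy as np
from h import ray
u=np.array([[70,444],[757,400],[72,385],[745,346],[45,90],[716,50]],float)
f=lambda u:np.c_[240+(u[:,0]+.5)/3.8-.5,120+(u[:,1]+.5)/3.3-.5]
P=ray('top',f(u),72);print(P.round(1))
ax=P[0]-P[1];print(np.linalg.norm(ax),'yaw',np.arctan2(-ax[0],ax[1]))
ax=P[2]-P[3];print(np.linalg.norm(ax),'yaw',np.arctan2(-ax[0],ax[1]))
c=ray('top',f(np.array([[448,375],[524,371],[450,410],[520,408],[450,370],[520,362]],float)),58);print(c.round(1))
g=ray('top',f(np.array([[448,390],[530,387]],float)),72);print(g.round(1))
# stuff
print(ray('top',f(np.array([[390,460],[525,470],[518,550],[388,540]],float)),12).round(1), ray('top',f(np.array([[219,538]],float)),58).round(1))
# depth check
from cell import optics
import cv2
d=np.load('pics/top0.npy');K=optics.get_calibration('top')
for uv in [(300,246),(410,239),(367,237),(340,150)]:
  q=cv2.undistortPoints(np.array([[uv]],float),K['intrinsics'],K['dist_coeffs'])[0,0]
  z=d[uv[1],uv[0]];print(uv,(K['R'].T@(np.r_[q,1]*z-K['t'])).round(1))
E
```

```text
[[ 440.8  104.7   72. ]
 [ 479.8 -314.    72. ]
 [ 482.1  104.5   72. ]
 [ 517.7 -306.9   72. ]
 [ 691.7  126.    72. ]
 [ 729.3 -290.2   72. ]]
420.47710892397197 yaw 0.09295069749812196
412.91944204280554 yaw 0.0863388645067524
[[ 494.  -127.7   58. ]
 [ 497.8 -174.8   58. ]
 [ 469.1 -129.1   58. ]
 [ 471.4 -172.4   58. ]
 [ 497.5 -128.9   58. ]
 [ 504.1 -172.3   58. ]]
[[ 483.1 -125.3   72. ]
 [ 486.2 -175.4   72. ]]
[[ 431.5  -98.8   12. ]
 [ 425.9 -185.6   12. ]
 [ 367.3 -181.2   12. ]
 [ 372.9  -98.    12. ]] [[376.2  12.3  58. ]]
(300, 246) [461.6   7.9  70.7]
(410, 239) [ 482.8 -247.8   69.7]
(367, 237) [ 485.6 -149.3   61.8]
(340, 150) [689.3 -82.9  69.4]
```

jog_arm --deltas "40 -25 0 0.05 40; 85 -54 0 0.1 0; 135 -86 0 0.15 0; 185 -117 0 0.2 0; 235 -149 0 0.25 0; 285 -180 0 0.3 0; 325 -206 10 0.35 0; 355 -225 30 0.377 0; 382 -242 60 0.377 0; 382 -242 60 0.377 0" --squeeze 20

```text
clock: 1.4
eef_pos: [479.4, -101.0, 157.4]
eef_rot: [-3.14, 0.004, 0.093]
wrist_force: [-1.1, -0.0, -0.7]
finger_gap: 0.9
```

```bash
python3 - <<'E'
from cell import manip, optics
import cv2,numpy as np
s=manip.read_state();print(s['eef_pos'],s['eef_rot'],s['wrist_force'],s['finger_gap'])
for n in ["wrist","top"]:
    im,d=optics.camera(n); cv2.imwrite(f"pics/{n}1.png",im[:,:,::-1]); np.save(f"pics/{n}1.npy",d)
np.savez('pics/s1.npz',p=s['eef_pos'],r=s['eef_rot'])
E
```

```text
[ 479.40191255 -100.9800124   157.41772607] [-3.14001627  0.00368118  0.09326705] [-1.06275205 -0.0286216  -0.67638344] 0.9308976840104088
```

View pics/wrist1.png

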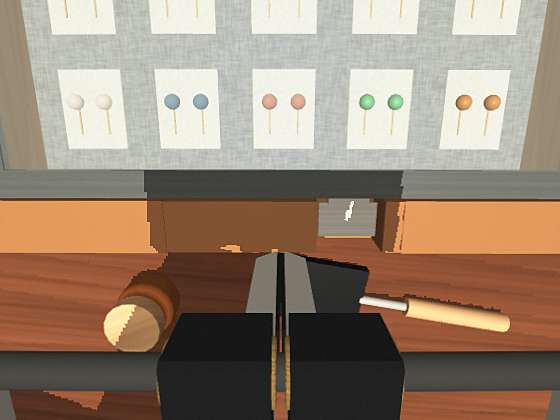

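View pics/top1.png

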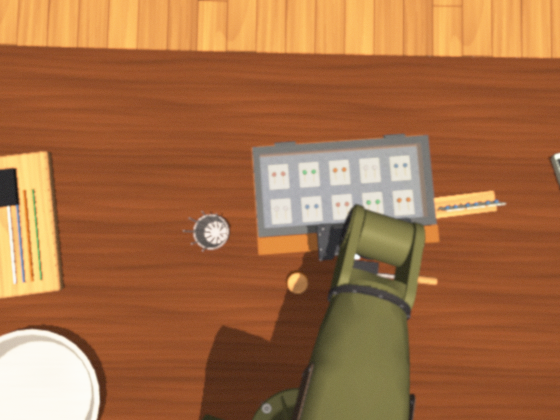

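The wrist view shows the rail between rows 199 and 252. The notch spans columns 318–379, with the steel catch inside at rows 199–237. The closed fingers are at column 280.

```bash
cat >> h.py <<'E'
from scipy.spatial.transform import Rotation as Ro
def wray(uv,z,p,r):
    c=optics.get_calibration('wrist');H=c['hand_eye'];R=Ro.from_euler('xyz',r).as_matrix()
    q=cv2.undistortPoints(np.array(uv,float).reshape(-1,1,2),c['intrinsics'],c['dist_coeffs']).reshape(-1,2)
    d=np.c_[q,np.ones(len(q))]@(R@H[:3,:3]).T; o=R@H[:3,3]+p
    return o+d*((z-o[2])/d[:,2])[:,None]
E
python3 - <<'E'
import numpy as np
from h import *
s=np.load('pics/s1.npz');p,r=s['p'],s['r']
print(wray([[50,199],[500,198],[50,253],[500,253],[318,252],[317,199],[379,252]],72,p,r).round(1))
print(wray([[318,237],[376,237],[318,205],[376,205],[318,199]],58,p,r).round(1))
E
```

```text
[[ 484.3   63.    72. ]
 [ 514.5 -251.    72. ]
 [ 443.2   66.2   72. ]
 [ 474.1 -261.5   72. ]
 [ 462.6 -129.1   72. ]
 [ 501.7 -123.6   72. ]
 [ 466.7 -173.2   72. ]]
[[ 469.4 -129.6   58. ]
 [ 473.5 -173.4   58. ]
 [ 494.2 -126.6   58. ]
 [ 498.2 -169.3   58. ]
 [ 498.7 -126.    58. ]]
```

jog_arm --deltas "0 0 10 0 0; 0 0 25 0 0; 0 0 40 0 0; 0 0 52 0 0; 0 0 60 0 0; 0 0 64 0 0; 0 0 66 0 0; 0 0 67 0 0; 0 0 67 0 0; 0 0 67 0 0"

```text
clock: 2.75
eef_pos: [479.9, -102.7, 92.6]
eef_rot: [3.142, -0.0, 0.091]
wrist_force: [0.9, -0.2, -0.4]
finger_gap: 0.8
```

jog_arm --deltas "0 0 2 0 0; 0 0 4 0 0; 0 0 5 0 0; 0 0 5.5 0 0; 0 0 6 0 0; 0 0 6.5 0 0; 0 0 7 0 0; 0 0 7.3 0 0; 0 0 7.5 0 0; 0 0 7.5 0 0"

```text
clock: 4.0
eef_pos: [479.9, -102.7, 85.7]
eef_rot: [3.141, -0.0, 0.091]
wrist_force: [-5.1, 0.8, 11.2]
finger_gap: 0.4
```

Contact with the rail reads 11 N, so I'll ease up slightly and slide toward the notch.

jog_arm --deltas "0 0 -0.4 0 0; 0 4 -0.4 0 0; 0 9 -0.4 0 0; 0 14 -0.4 0 0; 0 19 -0.4 0 0; 0 24 -0.4 0 0; 0 28 -0.4 0 0; 0 32 -0.4 0 0; 0 35 -0.4 0 0; 0 36 -0.4 0 0"

```text
clock: 5.25
eef_pos: [483.0, -138.7, 85.2]
eef_rot: [-3.142, 0.0, 0.091]
wrist_force: [0.3, -1.0, -0.2]
finger_gap: 0.6
```

```bash
python3 - <<'E'
from cell import manip
s=manip.read_state();print(s['eef_pos'],s['wrist_force'],s['clock'])
E
```

```text
[ 483.04520864 -138.70764395   85.23990258] [ 0.34576735 -1.04013761 -0.23970876] 5.25
```

Force fell to zero and z is free, so the tip is over the notch. I'll centre it and go down to just above the catch.

jog_arm --deltas "0 4 0 0 0; 0 8 0 0 0; 0 11 0 0 0; 0 12 0 0 0; 0 12 2 0 0; 0 12 4 0 0; 0 12 7 0 0; 0 12 9 0 0; 0 12 10 0 0; 0 12 10 0 0"

```text
clock: 6.5
eef_pos: [484.2, -150.4, 75.3]
eef_rot: [-3.142, 0.0, 0.091]
wrist_force: [1.3, -0.1, 0.2]
finger_gap: 0.5
```

jog_arm --deltas "0 0 2 0 0; 0 0 3 0 0; 0 0 4 0 0; 0 0 5 0 0; 0 0 6 0 0; 0 0 6.5 0 0; 0 0 7 0 0; 0 0 7 0 0; 0 0 7 0 0; 0 0 7 0 0"

```text
clock: 7.75
eef_pos: [482.6, -150.7, 69.0]
eef_rot: [-3.141, 0.004, 0.091]
wrist_force: [-17.7, -0.3, 20.9]
finger_gap: 0.7
```

```bash
python3 - <<'E'
from cell import manip,optics
import cv2
s=manip.read_state();print(s['eef_pos'],s['wrist_force'],s['clock'])
for n in ["wrist","side"]:
    im,d=optics.camera(n); cv2.imwrite(f"pics/{n}2.png",im[:,:,::-1])
E
```

```text
[ 482.55094384 -150.68308335   68.99285073] [-17.74611177  -0.34073779  20.8778973 ] 7.75
```

View pics/wrist2.png

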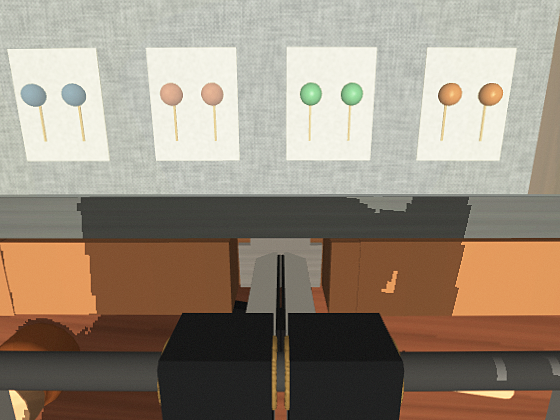

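The tip is on the catch, at 21 N up and 18 N forward. The plate's rocking drags the tip toward −x by friction, so I'll follow the arc forward while pressing.

jog_arm --deltas "-1 0 0 0 0; -2 0 0 0 0; -3 0 0 0 0; -3 0 0.5 0 0; -3.5 0 1 0 0; -4 0 1.5 0 0; -4.5 0 2 0 0; -5 0 2.5 0 0; -5 0 2.5 0 0; -5 0 2.5 0 0"

```text
clock: 9.1
eef_pos: [479.4, -151.0, 66.3]
eef_rot: [3.141, -0.001, 0.091]
wrist_force: [-1.4, 0.7, 5.7]
finger_gap: 0.4
```

```bash
python3 - <<'E'
from cell import manip,optics
import cv2
s=manip.read_state();print(s['eef_pos'],s['wrist_force'],s['clock'])
for n in ["wrist","side"]:
    im,d=optics.camera(n); cv2.imwrite(f"pics/{n}3.png",im[:,:,::-1])
E
```

```text
[ 479.38526003 -150.98683951   66.29653399] [-1.40434916  0.68867742  5.6884092 ] 9.1
```

View pics/wrist3.png

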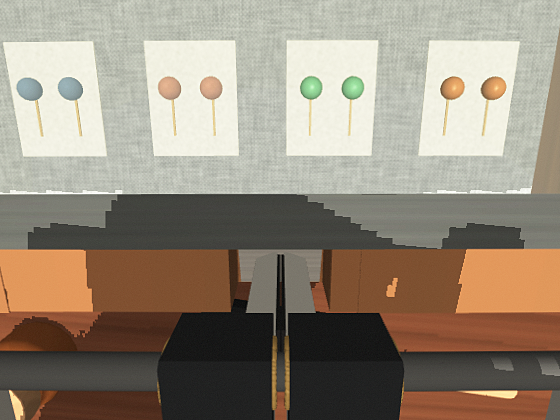

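The lid frame in the wrist view got thicker (rows 195–248, earlier 197–238), so the lid has risen. I'll let go, moving up and away toward the robot.

jog_arm --deltas "0 0 -2 0 0; 0 0 -5 0 0; -1 0 -9 0 0; -2 0 -14 0 0; -4 0 -20 0 0; -8 0 -30 0 0; -15 0 -45 0 0; -25 0 -65 0 0; -40 0 -90 0 0; -40 0 -90 0 0"

```text
clock: 10.45
eef_pos: [439.4, -155.0, 158.1]
eef_rot: [3.14, -0.003, 0.09]
wrist_force: [0.5, -0.1, -0.4]
finger_gap: 0.4
```

jog_arm --deltas "-10 10 -5 0 0; -25 30 -15 0 0; -40 60 -25 0 0; -50 90 -35 0 0; -60 120 -40 0 0; -70 150 -40 0 0; -80 180 -40 0 0; -80 200 -40 0 0; -80 205 -40 0 0; -80 205 -40 0 0"

```text
clock: 11.7
eef_pos: [378.0, -365.8, 195.4]
eef_rot: [-3.141, 0.001, 0.091]
wrist_force: [0.4, 0.2, 0.2]
finger_gap: 0.3
```

```bash
python3 - <<'E'
from cell import manip,optics
import cv2,numpy as np
s=manip.read_state();print(s['eef_pos'],s['wrist_force'],s['clock'])
for n in ["top","side"]:
    im,d=optics.camera(n); 
    if n=="side": im=cv2.resize(im[80:320,180:420],None,fx=2.5,fy=2.5)
    cv2.imwrite(f"pics/{n}4.png",im[:,:,::-1])
    if n=="top":
      K=optics.get_calibration('top')
      for uv in [(262,243),(300,228),(330,226),(340,150),(300,246),(367,237)]:
        q=cv2.undistortPoints(np.array([[uv]],float),K['intrinsics'],K['dist_coeffs'])[0,0]
        print(uv,(K['R'].T@(np.r_[q,1]*d[uv[1],uv[0]]-K['t'])).round(1))
E
```

```text
[ 377.99516621 -365.75143926  195.36573451] [0.38609027 0.16114892 0.19081935] 11.7
(262, 243) [466.8  96.2  71.3]
(300, 228) [502.   10.5 108.3]
(330, 226) [507.7 -56.6 111.4]
(340, 150) [688.5 -82.4  73.2]
(300, 246) [461.5   7.8  68.4]
(367, 237) [ 485.7 -149.8   59. ]
```

View pics/top4.png

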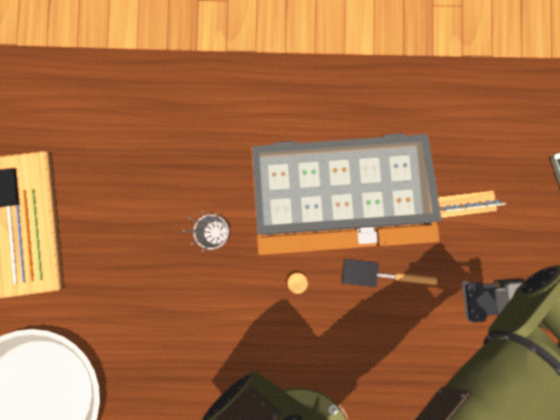

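View pics/side4.png

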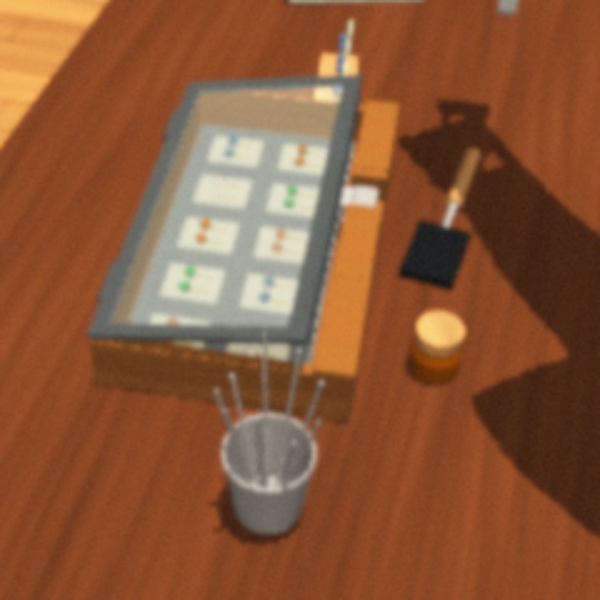

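The lid's front edge is at about z = 110 mm, the catch is back at about 59 mm, and the jar (297,283), paddle (362,272), cup and stand have not moved. The arm is clear, so I'm handing in.

```bash
python3 -c "
from cell import workorder
print(workorder.sign_off())"
```

```text
the job is handed in; nothing more can be done
None
```

The showcase is open: the lid has sprung up, the catch is back at rest and the arm is clear. I handed the job in at about 12 s; sign-off gave no verdict.

- **What I did:** I found the rail and notch in the top and wrist views. I touched the rail with the closed fingertips and slid along it until the contact force vanished over the notch. I pressed the catch until the lid rose, then let go and moved away.
- **Final checks:** The top camera's depth puts the lid's front edge at about 110 mm, up from 72 mm, and the catch top at about 59 mm against 58 mm at rest. The cup, card stand, paddle and jar appear at the same pixels as at the start. The wrist force is about zero.
- **Firmer than planned:** The first touch on the rail reached about 11 N, so I eased off before sliding. The first press on the catch reached about 21 N up and 18 N sideways. I took this to be friction from the catch's rocking. It eased to about 6 N once I moved the tip forward with the catch. I have no direct measure of force on the lid, but the fingertips were kept about 10 mm or more in front of its edge.

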